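# Press the labware stoppers home in order

### The job

Three of the clean white vessels on the lab bench have grey stoppers that still stand proud: with the tips of the shut fingers, gently press down the stopper of the square bottle until it is fully home, then that of the conical flask, then that of the squat jar. Grip and lift nothing, leave the vessels standing upright where they are, and do not disturb the tall round bottle or the other things on the bench.

Things in the scene. Friction and masses are not known exactly. Their poses are not given: they have to be found in the camera images.
- square_bottle: loose white plastic bottle with a square body 66 x 66 mm, 90 mm tall, sloping to its neck; origin at the centre of its underside, z up, on the bench. A short neck on its axis ends in a mouth 120 mm above the origin, closed by a grey push-in stopper. It stands freely and is not to be lifted, gripped, shoved or tipped
- square_stopper_top (a point): centre of the flat top of the square bottle's stopper: a grey stepped disc, 30 mm across (27 mm at its top) and 10 mm thick, its top a soft rubber pad that yields about 1 mm for every 4.5 N, at most 4.5 mm, and springs back, on a 21 mm plug, on the vessel's axis. When fully home this point is 130 mm above the bench, when right out 140 mm
- square_stopper (a joint): how far this stopper has been pushed straight down into its neck, m: 0 is right out (10 mm gap under its disc), 0.010 is fully home (disc sits on the mouth); starts between 0 and 0.002. It slides with about 4 N of rubbing, rather more when pushed fast, stays where it is left and meets a firm stop at 0.010; 10 N is ample to seat it, over 25 N is not gentle
- conical_flask: loose white plastic flask, a cone 76 mm across at the foot that narrows to its neck at 80 mm height; origin at the centre of its underside, z up, on the bench. A short neck on its axis ends in a mouth 100 mm above the origin, closed by a grey push-in stopper. It stands freely and is not to be lifted, gripped, shoved or tipped
- conical_stopper_top (a point): centre of the flat top of the conical flask's stopper: a grey stepped disc, 30 mm across (27 mm at its top) and 10 mm thick, its top a soft rubber pad that yields about 1 mm for every 4.5 N, at most 4.5 mm, and springs back, on a 21 mm plug, on the vessel's axis. When fully home this point is 110 mm above the bench, when right out 120 mm
- conical_stopper (a joint): how far this stopper has been pushed straight down into its neck, m: 0 is right out (10 mm gap under its disc), 0.010 is fully home (disc sits on the mouth); starts between 0 and 0.002. It slides with about 4 N of rubbing, rather more when pushed fast, stays where it is left and meets a firm stop at 0.010; 10 N is ample to seat it, over 25 N is not gentle
- squat_jar: loose white plastic jar, the lowest vessel, round, 68 mm across with a straight side 42 mm tall; origin at the centre of its underside, z up, on the bench. A short neck on its axis ends in a mouth 70 mm above the origin, closed by a grey push-in stopper. It stands freely and is not to be lifted, gripped, shoved or tipped
- squat_stopper_top (a point): centre of the flat top of the squat jar's stopper: a grey stepped disc, 30 mm across (27 mm at its top) and 10 mm thick, its top a soft rubber pad that yields about 1 mm for every 4.5 N, at most 4.5 mm, and springs back, on a 21 mm plug, on the vessel's axis. When fully home this point is 80 mm above the bench, when right out 90 mm
- squat_stopper (a joint): how far this stopper has been pushed straight down into its neck, m: 0 is right out (10 mm gap under its disc), 0.010 is fully home (disc sits on the mouth); starts between 0 and 0.002. It slides with about 4 N of rubbing, rather more when pushed fast, stays where it is left and meets a firm stop at 0.010; 10 N is ample to seat it, over 25 N is not gentle
- tall_bottle: bystander: loose round white bottle 60 mm across with a straight side, 148 mm tall over its grey stopper, which is already fully home; the same kind of stopper as the others. Origin at the centre of its underside
- tube_rack: bystander: loose orange tube rack 65 x 140 x 47 mm (x, y, z) with blue-capped tubes up to 80 mm high; origin at the centre of its underside
- beaker: bystander: loose glass beaker 60 mm across, 65 mm tall; origin at the centre of its underside
- spatula: bystander: loose slim steel lab spatula 150 mm long, 4 mm thick, lying along its x axis on the bench; origin at its middle, underneath
- tip_box: bystander: loose blue box with clear top, 120 x 82 x 68 mm; origin at the centre of its underside
Things that resemble listed ones, but are neither listed nor needed, are in the scene too. Leave any pink or red look-alike of the squat_jar alone.

How it is judged:
On the way, in this order (a step that is already met when the one before it is completed fails the run):
1. the square bottle's stopper is pressed home (value of joint square_stopper above 0.008 m), for 0.1 s.
2. the conical flask's stopper is pressed home, after the one before (value of joint conical_stopper above 0.008 m), for 0.1 s.
3. the squat jar's stopper is pressed home, after the one before (value of joint squat_stopper above 0.008 m), for 0.1 s.
At the end, for the whole second after the job is handed in: All three stoppers are within 2 mm of fully home; the three vessels stand upright (within 0.08 rad), at rest and within 20 mm of where they began; each bystander is within 20 mm of where it began and the tall bottle stands upright (value of joint each of square_stopper, conical_stopper, squat_stopper above 0.008 m and angle between each of square_bottle, conical_flask, squat_jar, tall_bottle's own z axis and vertical below 0.08 rad and distance of each of square_bottle, conical_flask, squat_jar, tall_bottle, tube_rack, beaker, spatula, tip_box from where it was at the start of the episode below 0.02 m and linear speed of each of square_bottle, conical_flask, squat_jar below 0.02 m/s); the robot touches nothing.
It fails at once if a vessel is lifted more than 8 mm off the bench, tipped by more than 0.25 rad or shifted more than 20 mm (height (world z) of any of square_bottle, conical_flask, squat_jar above 0.008 m or angle between any of square_bottle, conical_flask, squat_jar's own z axis and vertical above 0.25 rad or distance of any of square_bottle, conical_flask, squat_jar from where it was at the start of the episode above 0.02 m).
It fails at once if the fingers press a vessel or its stopper harder than 25 N (contact force between the fingers and square_bottle above 25 N or contact force between the fingers and conical_flask above 25 N or contact force between the fingers and squat_jar above 25 N).
It fails at once if a stopper is pressed home before its turn ((value of joint conical_stopper above 0.008 m and value of joint square_stopper below 0.007 m) or (value of joint squat_stopper above 0.008 m and value of joint square_stopper below 0.007 m) or (value of joint squat_stopper above 0.008 m and value of joint conical_stopper below 0.007 m)).
It fails at once if a bystander is moved more than 20 mm (distance of any of tall_bottle, tube_rack, beaker, spatula, tip_box from where it was at the start of the episode above 0.02 m).
It also fails if it takes over 51 s, if anything falls off the work surface, if the arm or the gripper's body presses on something with over 40 N, if the wrist force passes 120 N, or if a joint passes its speed limit or range.

### The arm

A 6-joint arm with a two-finger parallel gripper is mounted at the origin on the work surface. World frame = base frame: x ahead of the robot, y to its left, z up, the work surface at z = 0. Lengths are in m, angles in rad, forces in N, time in s.
With the tool pointing down it reaches from about 0.3 to 0.875 m from the base axis. Payload 6.4 kg.
Tool frame: the origin (TCP) lies at the very end of the fingers, on their centre line; the grasp point (between the pads) lies 19 mm behind it; z points along the fingers, y is the line along which they close (so a half turn about z gives the same grasp; the last joint's range is limited). The gripper opens to 85 mm and grips with 20 to 120 N. Pads are 22 mm wide; open, the fingers measure 114 mm over their backs; the gripper's body (76 mm by 85 mm) begins 54 mm behind the grasp point. The pads swing forward as they close: fully open they stand 13 mm farther back than shut.
Start: joints at [-1.539, 0.181, 1.607, -0, 1.354, -0.206], TCP at [0.135, -0.559, 0.231] pointing down, gripper open.
Joint ranges: [-2.99, 2.99], [-0.89, 2.07], [0.3, 2.58], [-1.14, 4.28], [0, 2.63], [-3.12, 3.12]. Speed limits (rad/s): [2.57, 2.57, 3.01, 3.14, 3.14, 3.14].

### API

Orientations are given as a unit quaternion [w, x, y, z].
In Python, from bench import ctrl, camera, calibration, order, outline_of gives the robot as it stands.
- The arm moves only by the tool move_arm, never from a script. Its argument "series" is a list that holds one entry, the list of rows, each a list of 5 numbers: the opening, from 0 (shut) to 1 (fully open), then the shift along the tool's x, y, z in mm, then the turn about the tool's z in rad. A call has exactly 10 rows; each row is the pose to reach, as a shift and turn from the pose commanded when the call began, along the tool's axes at that moment; what a row does not reach only later rows make up. A row lasts 1/12 s, in which the tool goes at most 41.7 mm and 7.16 degrees, less where a joint would pass 70% of its speed; a pose out of reach is approached as far as the arm can. A call with a gripper value outside its range is refused whole. The fingers move at their own pace and stop on an object; the grip force is fixed at half the most. Time passes only in rows, so rows that repeat a pose let the fingers close, or fill a call up. It gives the time, the measured TCP pose, the force, the opening and the grip force at its end, in the units of the state.
- ctrl.get_obs(): the state, without advancing time (a new reading comes with each control period).
- camera(name): name is "scene" or "top" or "wrist"; returns (picture, depth): 400x640x3 uint8, blue, green, red; 400x640 float32, m along the optical axis (not along the pixel's ray), 0 where there is no reading.
- calibration(name): a dict with "intrinsics" (3x3 intrinsics, pixels), "k1" (the pictures are not rectified: a ray, as slopes to the right and down, at radius r is drawn at 1 + k1 r^2 times it, then the intrinsics apply), "rvec" (rotation vector, rad) and "tvec" (3), from world to camera coordinates, as OpenCV has them. Camera axes: x right, y down, z forward; pixel columns grow to the right and rows downward; lengths in m; the calibration is good to about 2 mm. A picture is of the moment at which its call begins: read the wrist's pose just before it. calibration takes no time and is no camera call; for the wrist camera it gives the pose at the moment of the call.
- order.hand_in(): hands the job in; it is judged then, once.
Trained networks look in the newest picture that a camera, given by its name, has taken for a name from the list of things; names that differ only in an ending like _2 or _b are one class to them, and where a whole thing is asked for, a point or a joint stands for the part that bears it (a point fixed in the world has none). Each returns a list of dicts, best first, with "conf" (0 to 1); they miss things now and then, are a little off and sometimes report something else, mostly with a low value. They report only what shows in the picture. A call takes as long as a camera call. They do not tell look-alikes from the thing itself.
- outline_of(target, camera): "region" (400x640 bool, what is visible of it) and "bbox" ([centre column, centre row, width, height] in pixels, round what is visible of it).
The state is a dict: "time_s": time; "q": joint angles; "dq": joint speeds; "joint_efforts": joint torques, N m; "eef_pos": TCP position; "eef_rot": TCP orientation; "wrist_force": force on the tool from outside, world axes, zero at the start; "torque": the same for the moment, N m; "opening": opening from 0.0 (shut) to 1.0 (fully open); "grasp_force": force on a finger pad.
Only numpy, scipy, OpenCV 4.12 (cv2) and the standard library are available. Lean on these libraries where they do the work, as an engineer would, in place of code of your own. Each camera call takes 0.05 s, during which the arm holds its last target. There are 200 camera calls.

## Working session

There is one attempt and no reset: what is moved stays moved. The work goes in short steps, Python scripts to look and compute and a tool call to move; the robot and the scene stay as the last step left them, time stands still between calls to the robot, and variables do not carry over. Pictures are saved under pics/ and viewed, at most 10 in all, crops included, and the job is handed in when it is done.

Besides the shell and the picture viewer there is one more tool, called after "Request:" by a JSON object that holds its "api" and its "payload". move_arm: Moves the arm, as the interface text tells. Its arguments: {"type":"object","properties":{"series":{"type":"array","items":{"type":"array","items":{"type":"array","items":{"type":"number"}}}}},"required":["series"]}

```bash
mkdir -p pics; cat > h.py <<'E'
import numpy as np, cv2
from bench import ctrl, camera, calibration, order, outline_of
def world(name, us, vs, d, c=None):
    c=c or calibration(name); K=np.array(c["intrinsics"]); k1=c["k1"]
    xd=(us-K[0,2])/K[0,0]; yd=(vs-K[1,2])/K[1,1]
    x,y=xd.copy(),yd.copy()
    for _ in range(10):
        s=1+k1*(x*x+y*y); x,y=xd/s,yd/s
    P=np.stack([x*d,y*d,d],-1); R=cv2.Rodrigues(np.array(c["rvec"],float))[0]
    return (P-np.array(c["tvec"]).ravel())@R
E
python3 - <<'E'
from h import *
for n in ["top","scene"]:
    im,d=camera(n); cv2.imwrite(f"pics/{n}0.png",im)
    np.save(f"{n}d.npy",d)
    for t in ["square_bottle","conical_flask","squat_jar","tall_bottle","square_stopper_top","conical_stopper_top","squat_stopper_top","tube_rack","beaker","tip_box","spatula"]:
        for r in outline_of(t,n)[:3]:
            v,u=np.nonzero(r["region"]&(d>0))
            if len(u)==0: continue
            P=world(n,u.astype(float),v.astype(float),d[v,u])
            z=np.percentile(P[:,2],98); T=P[P[:,2]>z-.006]
            print(n,t,round(r["conf"],2),np.round(r["bbox"]),len(u),"med",np.round(np.median(P,0),3),"top",np.round(T.mean(0),4),np.round((T.min(0)+T.max(0))/2,4),np.round(np.ptp(T,axis=0),3))
o=ctrl.get_obs();print(o["eef_pos"],o["eef_rot"],o["time_s"],o["opening"])
E
```

```text
top square_bottle 0.81 [414. 178.  48.  43.] 1114 med [ 0.558 -0.145  0.091] top [ 0.5625 -0.1523  0.137 ] [ 0.5624 -0.153   0.138 ] [0.028 0.028 0.01 ]
top square_bottle 0.4 [422. 173.  14.  14.] 155 med [ 0.562 -0.152  0.137] top [ 0.5629 -0.1528  0.1375] [ 0.5632 -0.1524  0.1388] [0.026 0.025 0.008]
top conical_flask 0.8 [238. 199.  33.  33.] 858 med [0.503 0.233 0.044] top [0.507  0.243  0.1179] [0.5073 0.2432 0.1196] [0.027 0.025 0.011]
top squat_jar 0.94 [261. 274.  33.  33.] 768 med [0.346 0.18  0.047] top [0.3434 0.1865 0.0892] [0.3428 0.1858 0.0897] [0.027 0.027 0.008]
top squat_jar 0.93 [410. 284.  31.  30.] 843 med [ 0.334 -0.141  0.046] top [ 0.3294 -0.1467  0.0887] [ 0.3293 -0.1463  0.089 ] [0.027 0.027 0.008]
top squat_jar 0.9 [356. 263.  35.  34.] 722 med [ 0.372 -0.025  0.047] top [ 0.3691 -0.0261  0.0893] [ 0.3683 -0.0257  0.0891] [0.025 0.025 0.007]
top tall_bottle 0.77 [306. 141.  33.  35.] 772 med [0.628 0.08  0.107] top [0.6373 0.0837 0.147 ] [0.6377 0.0834 0.1473] [0.028 0.028 0.008]
top square_stopper_top 0.43 [420. 171.  12.  19.] 130 med [ 0.564 -0.152  0.137
[... 3196 characters left out ...]
]
scene beaker 0.61 [264. 247.  22.  28.] 655 med [ 0.661 -0.054  0.044] top [ 0.6618 -0.0536  0.064 ] [ 0.6598 -0.0537  0.0645] [0.059 0.059 0.008]
scene tip_box 0.67 [263. 247.  27.  34.] 686 med [ 0.661 -0.054  0.044] top [ 0.6593 -0.0538  0.0643] [ 0.6598 -0.0537  0.0647] [0.059 0.059 0.008]
scene tip_box 0.35 [401. 248.  32.  49.] 998 med [0.527 0.247 0.046] top [0.5146 0.2441 0.1187] [0.5139 0.2442 0.1188] [0.027 0.026 0.009]
scene spatula 0.52 [366. 228.  19.  35.] 76 med [0.466 0.124 0.005] top [0.4619 0.1242 0.0047] [0.4542 0.1244 0.0048] [0.139 0.011 0.006]
[ 0.13545449 -0.55884422  0.2313092 ] [ 1.67735617e-05  9.92939020e-01  1.18625894e-01 -7.87482707e-06] 1.2 1.0009920074691834
```

View pics/top0.png

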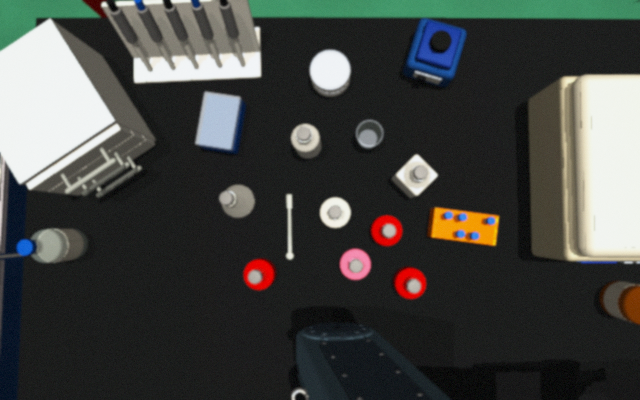

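View pics/scene0.png

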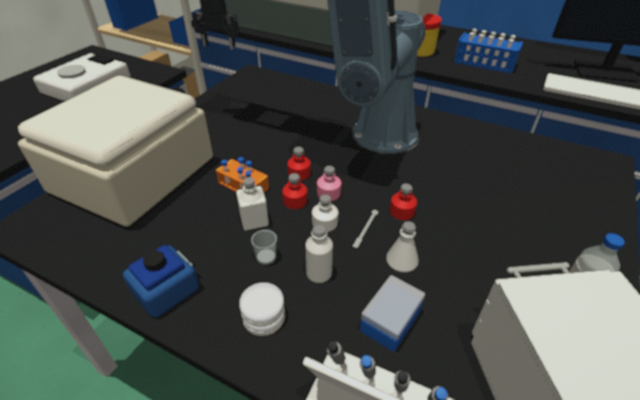

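Jar candidates in the top picture are red (258,274), (387,230) and (410,283), pink (355,264) and white (335,212). The task says a clean white vessel, so I take the white one, with its stopper top at about (0.482, 0.020, 0.089). The square bottle is at (414,176), the conical flask at (236,200), and the tall round bottle at (306,140) stays alone. I'll confirm this in a crop and move off past the beige box.

```bash
python3 -c "
import cv2
im=cv2.imread('pics/top0.png')[120:310,200:460]
cv2.imwrite('pics/crop0.png',cv2.resize(im,None,fx=3,fy=3,interpolation=cv2.INTER_CUBIC))"
```

```text
(no output)
```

View pics/crop0.png

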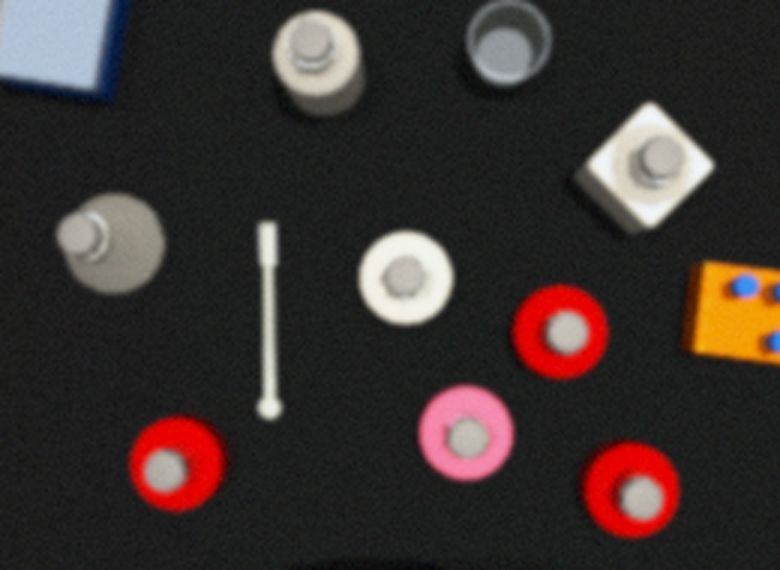

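Request:
{"api": "move_arm", "payload": {"series": [[[0,25,-26,0,0],[0,50,-52,0,0],[0,75,-78,0,0],[0,100,-104,0,0],[0,125,-130,0,0],[0,150,-156,0,0],[0,175,-182,0,0],[0,200,-208,0,0],[0,226,-233,0,0],[0,226,-233,0,0]]]}}

```text
time_s: 2.03
eef_pos: [0.3025, -0.2744, 0.2313]
eef_rot: [-0.001, 0.993, 0.121, 0.001]
wrist_force: [0.4, -0.6, 0.1]
opening: 0.001
grasp_force: 0.0
```

The crop shows the white jar with its grey stopper at crop (405,275), the diamond-turned square bottle at (650,165) and the flask at (110,243). The red and pink jars are look-alikes.

Request:
{"api": "move_arm", "payload": {"series": [[[0,28,-7,0,0],[0,56,-14,0,0],[0,84,-21,0,0],[0,112,-28,0,0],[0,140,-35,0,0],[0,168,-42,0,0],[0,196,-49,0,0],[0,219,-55,0,0],[0,219,-55,0,0],[0,219,-55,0,0]]]}}

```text
time_s: 2.87
eef_pos: [0.5006, -0.1738, 0.2309]
eef_rot: [-0.0, 0.993, 0.12, -0.0]
wrist_force: [-0.2, -1.2, -0.6]
opening: -0.003
grasp_force: 0.0
```

```bash
cat >> h.py <<'E'
def see(name, t, near=None):
    c=calibration(name); im,d=camera(name); out=[]
    for r in outline_of(t,name):
        v,u=np.nonzero(r["region"]&(d>0))
        if len(u)<10: continue
        P=world(name,u.astype(float),v.astype(float),d[v,u],c)
        z=np.percentile(P[:,2],90); T=P[np.abs(P[:,2]-z)<.005]
        q=np.percentile(T,[2,98],axis=0)
        out.append((round(r["conf"],2),np.round(r["bbox"]),len(T),np.round(T.mean(0),4),np.round(q.mean(0),4),np.round(q[1]-q[0],3)))
    return im,d,out
E
cat > look.py <<'E'
import sys
from h import *
for t in sys.argv[2:]:
    im,d,o=see("wrist",t)
    for x in o[:3]: print(t,*x)
cv2.imwrite(sys.argv[1],im)
c=calibration("wrist");R=cv2.Rodrigues(np.array(c["rvec"],float))[0]
o=ctrl.get_obs();print("cam",-R.T@np.array(c["tvec"]).ravel(),o["eef_pos"],o["eef_rot"],o["time_s"])
E
python3 look.py pics/w1.png square_stopper_top square_bottle
```

```text
square_stopper_top 0.81 [309. 108.  43.  40.] 1229 [ 0.5658 -0.1555  0.1387] [ 0.5657 -0.1555  0.1386] [0.024 0.024 0.003]
square_bottle 0.62 [308.  99. 106. 109.] 1406 [ 0.5658 -0.1554  0.1381] [ 0.5656 -0.1554  0.137 ] [0.026 0.025 0.006]
cam [ 0.57810501 -0.15678333  0.37392411] [ 0.49937006 -0.17477343  0.2312564 ] [ 4.16315789e-05  9.93007604e-01  1.18050279e-01 -1.65920840e-04] 3.0667
```

View pics/w1.png

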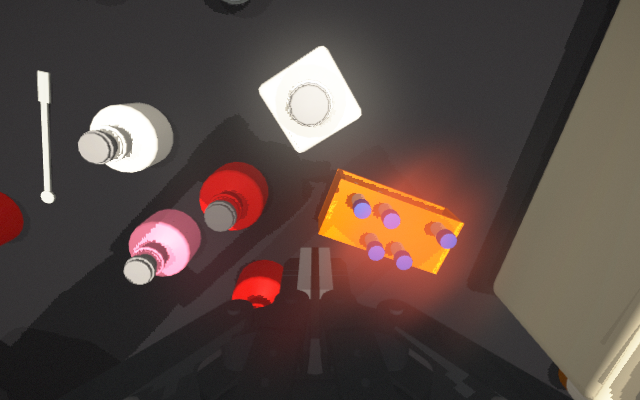

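The stopper is at (309,104) in the wrist view and almost under the camera, measured at (0.566, -0.155, 0.139). That height is right for nearly fully out. I'll go above it and come down to about 12 mm clear.

Request:
{"api": "move_arm", "payload": {"series": [[[0,23,-1,0,0],[0,46,-3,0,0],[0,68,-4,0,0],[0,68,-4,20,0],[0,68,-4,40,0],[0,68,-4,55,0],[0,68,-4,68,0],[0,68,-4,78,0],[0,68,-4,80,0],[0,68,-4,80,0]]]}}

```text
time_s: 3.9
eef_pos: [0.5648, -0.1545, 0.1509]
eef_rot: [-0.0, 0.993, 0.118, -0.0]
wrist_force: [-0.3, 0.5, 0.2]
opening: -0.006
grasp_force: 0.0
```

```bash
python3 look.py pics/w2.png square_stopper_top
```

```text
square_stopper_top 0.66 [313. 242.  48.  34.] 991 [ 0.5715 -0.1546  0.1386] [ 0.5701 -0.1554  0.1384] [0.017 0.024 0.003]
cam [ 0.64419979 -0.13656105  0.29506719] [ 0.56573458 -0.1547123   0.15228423] [4.36198833e-04 9.92961421e-01 1.18435573e-01 6.63591870e-04] 4.0
```

View pics/w2.png

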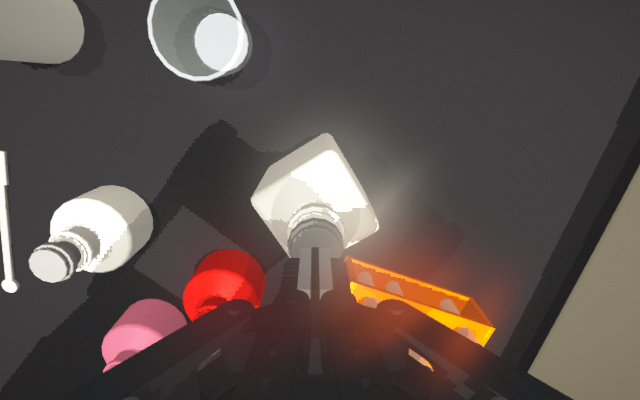

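The fingertips at (315,258) are centred across the stopper at (314,242). I'll press slowly.

Request:
{"api": "move_arm", "payload": {"series": [[[0,0,0,6,0],[0,0,0,10,0],[0,0,0,11,0],[0,0,0,12,0],[0,0,0,13,0],[0,0,0,14,0],[0,0,0,15,0],[0,0,0,16,0],[0,0,0,17,0],[0,0,0,17,0]]]}}

```text
time_s: 4.83
eef_pos: [0.5653, -0.1542, 0.1343]
eef_rot: [-0.0, 0.993, 0.119, 0.0]
wrist_force: [-1.1, -0.1, 3.5]
opening: 0.003
grasp_force: 1.8
```

Request:
{"api": "move_arm", "payload": {"series": [[[0,0,0,1,0],[0,0,0,2,0],[0,0,0,3,0],[0,0,0,3.7,0],[0,0,0,4.4,0],[0,0,0,5,0],[0,0,0,5.5,0],[0,0,0,5.5,0],[0,0,0,5.5,0],[0,0,0,5.5,0]]]}}

```text
time_s: 5.67
eef_pos: [0.5653, -0.1542, 0.129]
eef_rot: [0.0, 0.993, 0.119, 0.0]
wrist_force: [-1.3, 0.9, 4.9]
opening: -0.004
grasp_force: 2.5
```

Request:
{"api": "move_arm", "payload": {"series": [[[0,0,0,0.3,0],[0,0,0,0.6,0],[0,0,0,0.9,0],[0,0,0,1.2,0],[0,0,0,1.2,0],[0,0,0,1.2,0],[0,0,0,1.2,0],[0,0,0,1.2,0],[0,0,0,1.2,0],[0,0,0,1.2,0]]]}}

```text
time_s: 6.5
eef_pos: [0.5655, -0.1544, 0.1283]
eef_rot: [0.0, 0.993, 0.119, 0.0]
wrist_force: [-3.3, 1.1, 7.5]
opening: -0.002
grasp_force: 4.0
```

Force rises with depth (7.5 N at z = 0.128), so it is against the stop. I'll retract, back off and check.

Request:
{"api": "move_arm", "payload": {"series": [[[0,0,0,-2,0],[0,0,0,-8,0],[0,0,0,-25,0],[0,0,0,-50,0],[0,0,0,-80,0],[0,-20,0,-103,0],[0,-45,0,-103,0],[0,-68,0,-103,0],[0,-68,0,-103,0],[0,-68,0,-103,0]]]}}

```text
time_s: 7.33
eef_pos: [0.4987, -0.1705, 0.2307]
eef_rot: [0.0, 0.993, 0.118, 0.0]
wrist_force: [-0.0, 0.8, 0.3]
opening: -0.0
grasp_force: 0.0
```

```bash
python3 look.py pics/w3.png square_stopper_top squat_stopper_top
```

```text
square_stopper_top 0.93 [315. 102.  38.  40.] 1071 [ 0.5659 -0.1554  0.13  ] [ 0.5658 -0.1555  0.1299] [0.023 0.023 0.003]
squat_stopper_top 0.88 [ 99. 150.  35.  26.] 776 [0.4856 0.0155 0.0896] [0.4854 0.0156 0.0893] [0.024 0.024 0.004]
squat_stopper_top 0.88 [222. 220.  29.  31.] 643 [ 0.4473 -0.0982  0.09  ] [ 0.447  -0.0982  0.0895] [0.024 0.024 0.004]
squat_stopper_top 0.75 [143. 274.  28.  26.] 518 [ 0.3724 -0.0303  0.0901] [ 0.372  -0.0303  0.0898] [0.023 0.024 0.003]
cam [ 0.57844137 -0.15204323  0.37308786] [ 0.49977938 -0.17006894  0.23036494] [-1.30308239e-04  9.92912822e-01  1.18844902e-01  4.11483593e-06] 7.5333
```

The square stopper's top is at z = 0.130, so it is home. Next is the conical flask.

Request:
{"api": "move_arm", "payload": {"series": [[[0,3,-40,0,0],[0,6,-80,0,0],[0,9,-120,0,0],[0,12,-160,0,0],[0,15,-200,0,0],[0,18,-240,0,0],[0,21,-280,0,0],[0,24,-320,0,0],[0,26,-360,0,0],[0,26,-398,0,0]]]}}

```text
time_s: 8.37
eef_pos: [0.4303, 0.2254, 0.2306]
eef_rot: [-0.0, 0.993, 0.119, 0.0]
wrist_force: [1.3, -0.6, -0.6]
opening: -0.004
grasp_force: 0.0
```

```bash
sleep 0; python3 look.py pics/w4.png conical_stopper_top conical_flask conical_stopper_top
```

```text
conical_stopper_top 0.8 [318.  85.  36.  36.] 1081 [0.5094 0.2421 0.1191] [0.5094 0.242  0.1191] [0.023 0.024 0.003]
conical_flask 0.58 [320.  85.  72.  77.] 1252 [0.5097 0.2423 0.1187] [0.5096 0.2422 0.1176] [0.025 0.025 0.006]
conical_stopper_top 0.64 [315.  86.  34.  35.] 1065 [0.5095 0.2423 0.1191] [0.5094 0.2423 0.1191] [0.023 0.023 0.003]
cam [0.50969493 0.24046375 0.37300105] [0.43096772 0.22235717 0.23034499] [ 2.37527572e-04  9.92936643e-01  1.18645378e-01 -2.03399891e-04] 8.6667
```

View pics/w4.png

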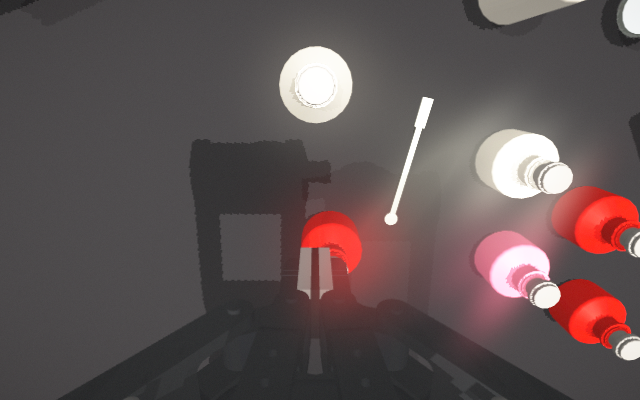

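The flask's stopper is at (316,85), directly under the camera: (0.509, 0.242, 0.119). I'll go above it.

Request:
{"api": "move_arm", "payload": {"series": [[[0,27,0,0,0],[0,54,0,0,0],[0,81,0,0,0],[0,81,0,25,0],[0,81,0,50,0],[0,81,0,72,0],[0,81,0,87,0],[0,81,0,96,0],[0,81,0,99,0],[0,81,0,99,0]]]}}

```text
time_s: 9.5
eef_pos: [0.5096, 0.2408, 0.1312]
eef_rot: [0.0, 0.993, 0.118, -0.0]
wrist_force: [0.7, 0.0, 1.4]
opening: -0.0
grasp_force: 0.0
```

```bash
python3 look.py pics/w5.png conical_stopper_top
```

```text
conical_stopper_top 0.78 [312. 244.  52.  33.] 1030 [0.515  0.2442 0.119 ] [0.5136 0.2423 0.1187] [0.018 0.024 0.004]
cam [0.58885109 0.25941962 0.27557832] [0.5104101  0.24149433 0.132739  ] [-9.19867198e-05  9.92988154e-01  1.18210423e-01  9.01970081e-04] 9.6
```

View pics/w5.png

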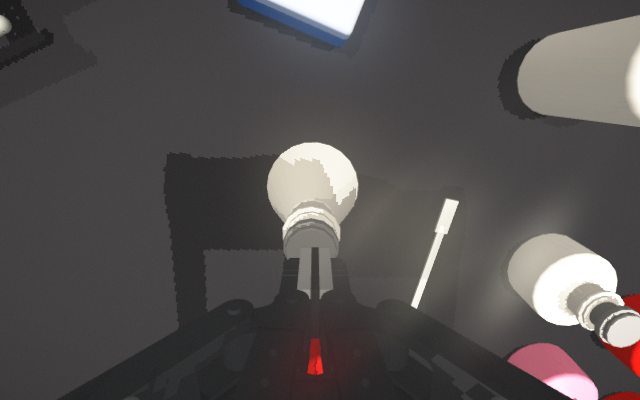

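The stopper at (311,244) is about 1.5 mm left of the fingertips at (315,258). I'll nudge 1 mm and press.

Request:
{"api": "move_arm", "payload": {"series": [[[0,0,-1,6,0],[0,0,-1,10,0],[0,0,-1,11,0],[0,0,-1,12,0],[0,0,-1,13,0],[0,0,-1,14,0],[0,0,-1,15,0],[0,0,-1,16,0],[0,0,-1,17,0],[0,0,-1,17,0]]]}}

```text
time_s: 10.43
eef_pos: [0.5091, 0.2429, 0.1146]
eef_rot: [-0.0, 0.993, 0.119, 0.0]
wrist_force: [-1.4, 0.4, 2.9]
opening: -0.001
grasp_force: 1.7
```

Request:
{"api": "move_arm", "payload": {"series": [[[0,0,0,1,0],[0,0,0,2,0],[0,0,0,3,0],[0,0,0,3.7,0],[0,0,0,4.4,0],[0,0,0,5,0],[0,0,0,5.5,0],[0,0,0,5.9,0],[0,0,0,5.9,0],[0,0,0,5.9,0]]]}}

```text
time_s: 11.27
eef_pos: [0.5092, 0.2428, 0.1089]
eef_rot: [-0.0, 0.993, 0.119, 0.0]
wrist_force: [-3.5, 0.1, 5.0]
opening: -0.002
grasp_force: 2.6
```

Request:
{"api": "move_arm", "payload": {"series": [[[0,0,0,0.3,0],[0,0,0,0.6,0],[0,0,0,0.9,0],[0,0,0,1,0],[0,0,0,1,0],[0,0,0,1,0],[0,0,0,1,0],[0,0,0,1,0],[0,0,0,1,0],[0,0,0,1,0]]]}}

```text
time_s: 12.1
eef_pos: [0.5093, 0.2428, 0.1083]
eef_rot: [-0.0, 0.993, 0.119, 0.0]
wrist_force: [-2.9, -0.0, 8.3]
opening: -0.0
grasp_force: 3.9
```

Request:
{"api": "move_arm", "payload": {"series": [[[0,0,0,-2,0],[0,0,0,-8,0],[0,0,0,-25,0],[0,0,0,-50,0],[0,0,0,-80,0],[0,-20,0,-110,0],[0,-50,0,-122,0],[0,-80,0,-122,0],[0,-80,0,-122,0],[0,-80,0,-122,0]]]}}

```text
time_s: 12.93
eef_pos: [0.4307, 0.2237, 0.23]
eef_rot: [0.0, 0.993, 0.119, 0.001]
wrist_force: [-0.2, -0.1, 0.5]
opening: 0.006
grasp_force: 0.0
```

```bash
python3 look.py pics/w6.png conical_stopper_top
```

```text
conical_stopper_top 0.63 [314.  86.  31.  37.] 1026 [0.5097 0.2421 0.11  ] [0.5096 0.2421 0.1099] [0.024 0.023 0.003]
cam [0.51067968 0.24193514 0.37264325] [0.43219241 0.22390523 0.22987844] [3.25102760e-05 9.92953125e-01 1.18506263e-01 5.96460034e-04] 13.0333
```

The conical stopper's top is at 0.110, so it is home. Now the white squat jar.

Request:
{"api": "move_arm", "payload": {"series": [[[0,-10,28,0,0],[0,-20,56,0,0],[0,-30,84,0,0],[0,-40,112,0,0],[0,-50,140,0,0],[0,-60,168,0,0],[0,-70,196,0,0],[0,-77,212,0,0],[0,-77,212,0,0],[0,-77,212,0,0]]]}}

```text
time_s: 13.87
eef_pos: [0.4072, -0.0013, 0.2296]
eef_rot: [-0.0, 0.993, 0.117, -0.0]
wrist_force: [-0.2, 0.7, 0.0]
opening: -0.0
grasp_force: 0.0
```

```bash
python3 look.py pics/w7.png squat_stopper_top squat_jar
```

```text
squat_stopper_top 0.96 [315.  90.  36.  34.] 873 [0.4851 0.0167 0.0897] [0.4851 0.0167 0.0896] [0.024 0.023 0.003]
squat_stopper_top 0.92 [432. 168.  33.  35.] 730 [ 0.447  -0.0973  0.09  ] [ 0.4469 -0.0975  0.0899] [0.024 0.024 0.003]
squat_stopper_top 0.88 [ 99. 200.  28.  26.] 671 [0.3464 0.1827 0.09  ] [0.3461 0.183  0.0893] [0.024 0.023 0.004]
squat_jar 0.96 [417. 153.  71.  71.] 853 [ 0.4472 -0.0963  0.0894] [ 0.4469 -0.0969  0.0882] [0.025 0.025 0.006]
squat_jar 0.96 [129. 179.  88.  69.] 798 [0.347  0.1819 0.0893] [0.3465 0.1826 0.0883] [0.025 0.025 0.007]
squat_jar 0.74 [336. 204.  63.  75.] 718 [ 0.3732 -0.0286  0.0895] [ 0.3726 -0.0289  0.0884] [0.025 0.025 0.006]
cam [0.48548487 0.01862657 0.37221919] [0.40678623 0.0005084  0.22956159] [-2.02551012e-04  9.92864780e-01  1.19245390e-01 -1.58728616e-04] 14.0667
```

View pics/w7.png

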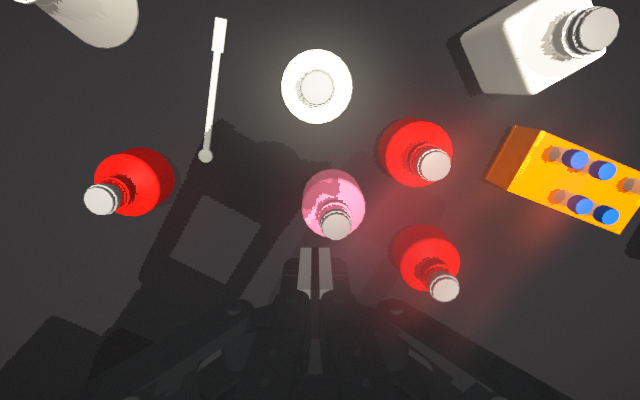

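The white jar's stopper at (316,88) is confirmed at (0.485, 0.017, 0.090). I'll go above it.

Request:
{"api": "move_arm", "payload": {"series": [[[0,27,0,0,0],[0,54,1,0,0],[0,80,1,0,0],[0,80,1,30,0],[0,80,1,60,0],[0,80,1,90,0],[0,80,1,112,0],[0,80,1,124,0],[0,80,1,128,0],[0,80,1,128,0]]]}}

```text
time_s: 14.9
eef_pos: [0.4838, 0.0186, 0.1006]
eef_rot: [-0.0, 0.993, 0.119, -0.001]
wrist_force: [-0.2, -0.4, -0.5]
opening: -0.005
grasp_force: 0.0
```

```bash
python3 look.py pics/w8.png squat_stopper_top
```

```text
squat_stopper_top 0.94 [319. 243.  52.  30.] 1041 [0.4909 0.0175 0.0896] [0.4895 0.0169 0.0891] [0.017 0.024 0.004]
squat_stopper_top 0.91 [ 12. 386.  19.  27.] 535 [0.3503 0.1762 0.0893] [0.3497 0.1763 0.0886] [0.018 0.011 0.005]
squat_stopper_top 0.65 [494. 349.  44.  37.] 891 [ 0.4529 -0.0974  0.0896] [ 0.4521 -0.0975  0.0888] [0.016 0.023 0.005]
cam [0.56373189 0.03616438 0.24529161] [0.48527836 0.01801314 0.10252884] [1.72244820e-04 9.92884165e-01 1.19082482e-01 6.05660698e-04] 15.0
```

View pics/w8.png

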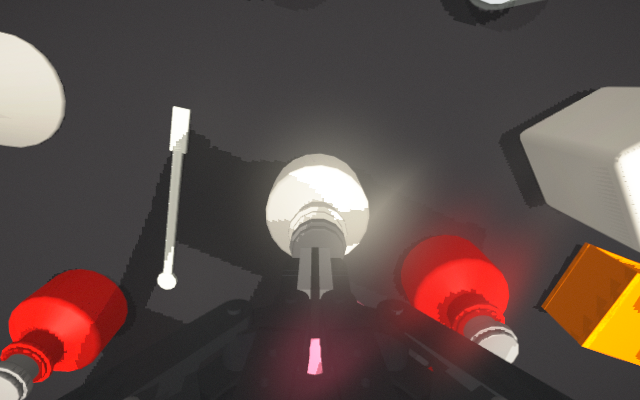

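The stopper at (318,243) is about 1 mm right of the fingertips. I'll nudge and press.

Request:
{"api": "move_arm", "payload": {"series": [[[0,0,1,6,0],[0,0,1,9,0],[0,0,1,10,0],[0,0,1,11,0],[0,0,1,12,0],[0,0,1,13,0],[0,0,1,14,0],[0,0,1,15,0],[0,0,1,16,0],[0,0,1,16,0]]]}}

```text
time_s: 15.83
eef_pos: [0.4849, 0.0166, 0.0857]
eef_rot: [0.0, 0.993, 0.119, 0.0]
wrist_force: [-0.4, -0.7, 3.2]
opening: 0.001
grasp_force: 1.7
```

Request:
{"api": "move_arm", "payload": {"series": [[[0,0,0,1,0],[0,0,0,2,0],[0,0,0,3,0],[0,0,0,3.7,0],[0,0,0,4.4,0],[0,0,0,5,0],[0,0,0,5.5,0],[0,0,0,6,0],[0,0,0,6,0],[0,0,0,6,0]]]}}

```text
time_s: 16.67
eef_pos: [0.4849, 0.0166, 0.0797]
eef_rot: [0.0, 0.993, 0.119, 0.0]
wrist_force: [0.5, -0.8, 4.0]
opening: 0.002
grasp_force: 1.6
```

Request:
{"api": "move_arm", "payload": {"series": [[[0,0,0,0.4,0],[0,0,0,0.8,0],[0,0,0,1.2,0],[0,0,0,1.6,0],[0,0,0,1.9,0],[0,0,0,1.9,0],[0,0,0,1.9,0],[0,0,0,1.9,0],[0,0,0,1.9,0],[0,0,0,1.9,0]]]}}

```text
time_s: 17.5
eef_pos: [0.4849, 0.0166, 0.0782]
eef_rot: [0.0, 0.993, 0.119, 0.0]
wrist_force: [-1.6, -0.5, 7.6]
opening: -0.001
grasp_force: 3.9
```

Request:
{"api": "move_arm", "payload": {"series": [[[0,0,0,-2,0],[0,0,0,-8,0],[0,0,0,-25,0],[0,0,0,-50,0],[0,0,0,-80,0],[0,-10,0,-115,0],[0,-40,0,-152,0],[0,-80,0,-152,0],[0,-80,0,-152,0],[0,-80,0,-152,0]]]}}

```text
time_s: 18.33
eef_pos: [0.4057, -0.0021, 0.2304]
eef_rot: [0.0, 0.993, 0.118, 0.001]
wrist_force: [-0.5, 0.4, -0.5]
opening: 0.005
grasp_force: 0.0
```

```bash
python3 look.py pics/w9.png squat_stopper_top; python3 - <<'E'
from h import *
for t in ["square_bottle","conical_flask","tall_bottle"]:
    im,d,o=see("top",t); print(t,o[:2])
E
```

```text
squat_stopper_top 0.98 [ 97. 200.  35.  26.] 661 [0.3462 0.1826 0.09  ] [0.3461 0.1829 0.0896] [0.024 0.023 0.004]
squat_stopper_top 0.94 [445. 288.  28.  24.] 496 [ 0.333  -0.1497  0.09  ] [ 0.3329 -0.15    0.0899] [0.022 0.023 0.003]
squat_stopper_top 0.62 [335. 226.  31.  30.] 626 [ 0.3724 -0.0291  0.09  ] [ 0.3722 -0.0291  0.0897] [0.024 0.024 0.004]
cam [0.48576609 0.015853   0.37244711] [ 0.40715766 -0.00213219  0.22971499] [-8.47494371e-05  9.92968504e-01  1.18378543e-01  2.52086622e-04] 18.4333
square_bottle [(0.75, array([414., 177.,  49.,  37.]), 160, array([ 0.5623, -0.1518,  0.1278]), array([ 0.5623, -0.1525,  0.127 ]), array([0.026, 0.028, 0.009]))]
conical_flask [(0.57, array([238., 199.,  34.,  27.]), 131, array([0.5071, 0.243 , 0.1089]), array([0.507 , 0.2435, 0.1081]), array([0.025, 0.024, 0.008])), (0.29, array([337., 213.,   9.,  17.]), 120, array([0.4823, 0.0195, 0.0791]), array([0.4823, 0.0188, 0.0795]), array([0.024, 0.024, 0.006]))]
tall_bottle [(0.66, array([305., 140.,  33.,  33.]), 159, array([0.6375, 0.0838, 0.1462]), array([0.6384, 0.0843, 0.1462]), array([0.026, 0.026, 0.008]))]
```

The top view puts the three stoppers at 0.128, 0.109 and 0.079. Each is 10 mm lower than before and none of the vessels has moved.

```bash
python3 -c "
from bench import order
print(order.hand_in())"
```

```text
the job is handed in; nothing more can be done
None
```

I pressed the stoppers of the square bottle, the conical flask and the white squat jar fully home in that order, with wrist force readings no higher than about 8 N. The final camera check showed each stopper about 10 mm lower and the vessels unmoved. I handed the job in after about 18 s of arm time; the hand-in did not report a verdict.

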